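# Change the loads over on a two-pan balance

## Robot

A 7-joint arm with a two-finger parallel gripper is mounted at the origin on a cart in front of the work surface, level with it; the furniture and walls round the work are solid. World frame = base frame: x ahead of the robot, y to its left, z up, the work surface at z = 0. Lengths are in mm, angles in rad, forces in N, time in s.
With the tool pointing down it reaches from about 400 to 875 mm from the base axis. Payload 4.4 kg.
Tool frame: the origin (TCP) lies midway between the tips of the shut fingers; the grasp point (between the pads) lies 19 mm behind it; z points along the fingers, y is the line along which they close (so a half turn about z gives the same grasp; the last joint's range is limited). The gripper opens to 85 mm and grips with 20 to 120 N. Pads are 22 mm wide; open, the fingers measure 114 mm over their backs; the gripper's body (76 mm by 85 mm) begins 54 mm behind the grasp point. The pads swing forward as they close: fully open they stand 13 mm farther back than shut.
Start: joints at [-1.261, 0.628, 0.038, 1.517, -0.027, 0.996, -0.02], TCP at [238.538, 604.663, 231.313] pointing down, gripper open.
Joint ranges: [-3.06, 3.06], [-0.37, 2.12], [-1.25, 1.32], [0.18, 2.47], [-1.1, 4.24], [0.23, 1.98], [-2.94, 2.94]. Speed limits (rad/s): [2.57, 2.57, 3.14, 3.14, 3.14, 3.14, 3.14].

## Interface

Orientations are given as [roll, pitch, yaw] about the fixed x, y, z axes, in that order (R = Rz(yaw) Ry(pitch) Rx(roll)).
In Python, from cell import monitor, cams, ctrl gives the robot as it stands.
- The arm moves only by the tool drive_tool, never from a script. Its argument "motion" is a list of rows, each an object with "fingers": the opening, from 0 (shut) to 1 (fully open); "linear": the shift along the tool's x, y, z in m, a list of three; "twist": the turn about the tool's z in rad. In form: [{"fingers": fingers, "linear": [x, y, z], "twist": twist}, ...]. A call has 1 to 5 rows; each row shifts and turns the commanded pose from where the row before left it, along the tool's axes as they then stand; what a row does not reach is not made up. A row lasts 1/12 s, in which the tool goes at most 41.7 mm and 7.16 degrees, less where a joint would pass 70% of its speed; a pose out of reach is approached as far as the arm can. A call with a gripper value outside its range is refused whole. The fingers move at their own pace and stop on an object; the grip force is fixed at half the most. Time passes only in rows, so rows that do not move let the fingers close. It gives the time, the measured TCP pose, the force, the opening and the grip force at its end, in the units of the state.
- monitor.read_state(): the state, without advancing time (a new reading comes with each control period).
- cams.get_image(name): name is "scene" or "top" or "wrist"; returns a dict with "color" (420x560x3 uint8, blue, green, red), "K" (3x3 intrinsics, pixels), "R" (3x3) and "t" (3): a world point X has camera coordinates R X + t. Camera axes: x right, y down, z forward; pixel columns grow to the right and rows downward; lengths in mm; the calibration is good to about 2 mm. A picture is of the moment at which its call begins. There is no depth.
- ctrl.finish_job(): hands the job in; it is judged then, once.
The state is a dict: "clock": time; "qpos": joint angles; "qd": joint speeds; "tau": joint torques, N m; "eef_pos": TCP position; "tool_rot": TCP orientation; "force": force on the tool from outside, world axes, zero at the start; "torque": the same for the moment, N m; "width": finger opening in mm; "gripper_force": force on a finger pad.
Only numpy, scipy, OpenCV 4.12 (cv2) and the standard library are available. Lean on these libraries where they do the work, as an engineer would, in place of code of your own. Each camera call takes 0.05 s, during which the arm holds its last target. There are 200 camera calls.

## Task

Prepare the second half of a double weighing: change over the loads of the two-pan balance. Stand the pigment jar on the bench for the moment, carry the three brass weights straight across, from pan to pan and never onto the bench, into the pan the jar came from, and then stand the jar in the middle of the pan the weights came from. Put everything down gently and upright, side by side on the pan floor, so that the pans come to rest level; leave the pans on the balance and the dropper bottle, weight block and notebook where they are.

Things in the scene. Friction and masses are not known exactly. Their poses are not given: they have to be found in the camera images.
- balance: Grey balance, fixed; base 96 x 290 mm (its x, y). Origin: underside centre, on the bench; x to its back, y along the beam. Pan axes 95 mm from the origin along +y and -y; all else is lower than the pans. As one pan sinks the other rises, staying horizontal, at most 8 mm from level, damped; 40 g out of balance reaches the stops. 200 mm of bench to its left is free.
- pan_a: Round steel pan, the one in which the jar stands at the start (either side), lying loose on its carrier, held sideways by a bead below. Origin: centre of the underside of its disc, 108 mm above the bench when level; z up. Its floor is 3 mm above the origin, flat to 60 mm from the centre; the lip, 133 mm over all, rises 5 mm above the floor. 150 g.
- pan_b: The other pan, same in every way, in which the three brass weights stand at the start. Origin as for pan_a. Equal loads in the two pans bring them level again within about a second.
- jar: Round pigment jar with a black screw lid and a label round it, 44 mm diameter up to 57 mm height, lid 40 mm diameter, 71 mm high in all, 350 g (as much as the three weights together). Origin: centre of its underside; z up.
- weight_200: Largest brass weight, 200 g: upright cylinder of 30 mm diameter and 29 mm height, on it a knob of 20 mm diameter; 43 mm high in all. Origin: centre of its underside; z up.
- weight_100: Middle brass weight, 100 g: upright cylinder of 24 mm diameter and 22 mm height, on it a knob of 16 mm diameter; 34 mm high in all. Origin: centre of its underside; z up.
- weight_50: Smallest brass weight, 50 g: upright cylinder of 19 mm diameter and 17.5 mm height, on it a knob of 13 mm diameter; 28 mm high in all. Origin: centre of its underside; z up.
- weight_block: Bystander: wooden storage block of the weights, 56 x 150 x 26 mm (its x, y, z), with empty bored seats and one large brass weight left in it (73 mm high in all). It lies at the left, about 200 mm from the balance; behind the free bench between them stands a drawer chest, 231 mm high, its front at x = 0.60; the front edge of the bench is at x = 0.36. Origin: centre of its underside.
- dropper_bottle: Bystander: brown dropper bottle with black cap, 32 mm diameter, 102 mm high, standing loose behind the balance. Origin: centre of its underside.
- notebook: Bystander: small ring-bound notebook lying loose, 74 x 109 x 14 mm, at the front to the left. Origin: centre of its underside.

How it is judged (in metres and radians):
On the way, in this order (a step that is already met when the one before it is completed fails the run):
1. the jar stands upright on the bench, let go, while the weights are still in their pan (height (world z) of jar below 0.006 m and angle between jar's own z axis and vertical below 0.1 rad and linear speed of jar below 0.03 m/s and contact force between the fingers and jar below 0.1 N and horizontal distance between each of weight_200, weight_100, weight_50 and pan_b below 0.055 m), for 0.2 s.
2. all three weights stand upright in the pan the jar came from, let go, while the jar is on the bench (horizontal distance between each of weight_200, weight_100, weight_50 and pan_a below 0.05 m and z of weight_200 in the frame of pan_a between -0.003 and 0.009 m and angle between each of weight_200, weight_100, weight_50's own z axis and vertical below 0.12 rad and linear speed of each of weight_200, weight_100, weight_50, jar below 0.03 m/s and contact force between the fingers and weight_200 below 0.1 N and z of weight_100 in the frame of pan_a between -0.003 and 0.009 m and contact force between the fingers and weight_100 below 0.1 N and z of weight_50 in the frame of pan_a between -0.003 and 0.009 m and contact force between the fingers and weight_50 below 0.1 N and height (world z) of jar below 0.006 m and angle between jar's own z axis and vertical below 0.1 rad and contact force between the fingers and jar below 0.1 N), for 0.2 s.
At the end, for the whole second after the job is handed in: The three weights stand upright, side by side on the floor of the pan the jar came from (each within 50 mm of its centre); the jar stands upright in the other pan within 15 mm of its centre; all are let go and at rest, and both pans have settled level (within 3 mm) (horizontal distance between each of weight_200, weight_100, weight_50 and pan_a below 0.05 m and z of weight_200 in the frame of pan_a between -0.003 and 0.009 m and angle between each of weight_200, weight_100, weight_50, jar's own z axis and vertical below 0.12 rad and linear speed of each of weight_200, weight_100, weight_50, jar below 0.03 m/s and contact force between the fingers and weight_200 below 0.1 N and z of weight_100 in the frame of pan_a between -0.003 and 0.009 m and contact force between the fingers and weight_100 below 0.1 N and z of weight_50 in the frame of pan_a between -0.003 and 0.009 m and contact force between the fingers and weight_50 below 0.1 N and horizontal distance between jar and pan_b below 0.015 m and z of jar in the frame of pan_b between -0.003 and 0.009 m and contact force between the fingers and jar below 0.1 N and z of pan_a in the frame of balance between 0.105 and 0.111 m and z of pan_b in the frame of balance between 0.105 and 0.111 m); the robot touches nothing.
It fails at once if a brass weight leaves the pans for the bench (comes below 60 mm above it) (height (world z) of any of weight_200, weight_100, weight_50 below 0.06 m).
It fails at once if the jar or a weight is dropped (moves faster than 0.6 m/s out of the fingers) ((linear speed of jar above 0.6 m/s and contact force between the fingers and jar below 0.1 N) or (linear speed of weight_200 above 0.6 m/s and contact force between the fingers and weight_200 below 0.1 N) or (linear speed of weight_100 above 0.6 m/s and contact force between the fingers and weight_100 below 0.1 N) or (linear speed of weight_50 above 0.6 m/s and contact force between the fingers and weight_50 below 0.1 N)).
It fails at once if the jar or a weight is tipped over (more than 45 degrees) (angle between any of jar, weight_200, weight_100, weight_50's own z axis and vertical above 0.785 rad).
It fails at once if a pan is lifted or pushed off its carrier (distance of any of pan_a, pan_b from where it was at the start of the episode above 0.03 m).
It fails at once if the dropper bottle, weight block or notebook is displaced by more than 20 mm (distance of any of dropper_bottle, weight_block, notebook from where it was at the start of the episode above 0.02 m).
It also fails if it takes over 134 s, if anything falls off the work surface, if the arm or the gripper's body presses on something with over 40 N, if the wrist force passes 120 N, or if a joint passes its speed limit or range.

## Working session

There is one attempt and no reset: what is moved stays moved. The work goes in short steps, Python scripts to look and compute and a tool call to move; the robot and the scene stay as the last step left them, time stands still between calls to the robot, and variables do not carry over. Pictures are saved under pics/ and viewed, at most 14 in all, crops included, and the job is handed in when it is done.

Besides the shell and the picture viewer there is one more tool, called after "Emit:" as a command line: name --argument value ..., lists and objects as JSON in quotes. drive_tool: Moves the arm, as the interface text tells. Its arguments: {"type":"object","properties":{"motion":{"type":"array"}},"required":["motion"]}

```bash
mkdir -p pics; ls; python3 - <<'E'
from cell import monitor,cams,ctrl
import cv2,numpy as np
s=monitor.read_state();print({k:np.round(v,3).tolist() for k,v in s.items()})
for n in("scene","top"):
    d=cams.get_image(n);cv2.imwrite(f"pics/{n}0.png",d["color"]);print(n,np.round(d["K"],1).tolist(),np.round(d["R"],3).tolist(),np.round(d["t"],1).tolist())
E
```

```text
pics
{'clock': 0.0, 'qpos': [-1.261, 0.629, 0.038, 1.518, -0.027, 0.996, -0.02], 'qd': [-0.0, -0.0, -0.0, -0.001, 0.002, 0.0, 0.0], 'tau': [0.0, -56.341, 1.226, -19.344, 0.011, 0.011, 0.0], 'eef_pos': [238.31, 604.062, 230.38], 'tool_rot': [-3.14, 0.0, 2.766], 'force': [0.018, 0.826, 0.48], 'torque': [-0.003, -0.046, -0.015], 'gripper_force': 0.0, 'width': 85.431}
scene [[419.8, 0.0, 276.5], [0.0, 419.8, 213.7], [0.0, 0.0, 1.0]] [[0.862, -0.506, 0.006], [-0.198, -0.349, -0.916], [0.466, 0.788, -0.402]] [-483.8, 154.5, 803.9]
top [[495.4, 0.0, 279.7], [0.0, 495.4, 213.1], [0.0, 0.0, 1.0]] [[0.015, -1.0, 0.025], [-0.993, -0.018, -0.119], [0.12, -0.023, -0.993]] [-110.5, 519.6, 1319.9]
```

View pics/scene0.png

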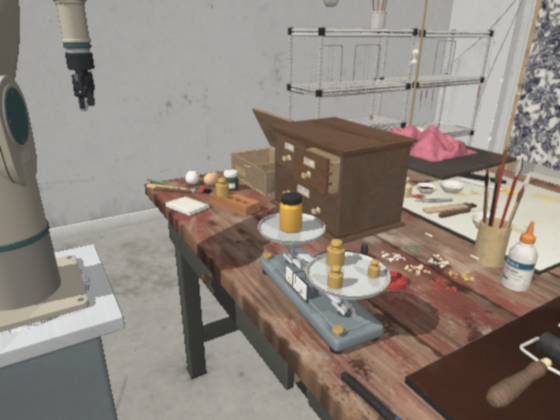

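View pics/top0.png

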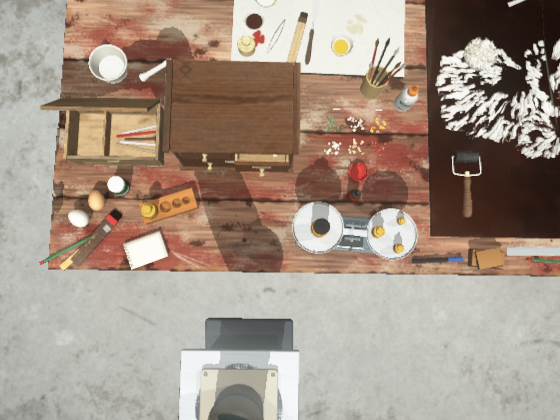

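The jar is in the left pan (top ~(320,227)). The weights are in the right pan: large at (379,231), the others at (398,248) and (401,221). I'll zoom in next.

```bash
python3 - <<'E'
import cv2,numpy as np
a=cv2.imread("pics/top0.png")[185:275,275:435];b=cv2.imread("pics/scene0.png")[185:345,245:405]
a=cv2.resize(a,None,fx=5,fy=5,interpolation=2);b=cv2.resize(b,None,fx=3.5,fy=3.5,interpolation=2)
cv2.imwrite("pics/a.png",a);cv2.imwrite("pics/b.png",b)
E
```

```text
(no output)
```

View pics/a.png

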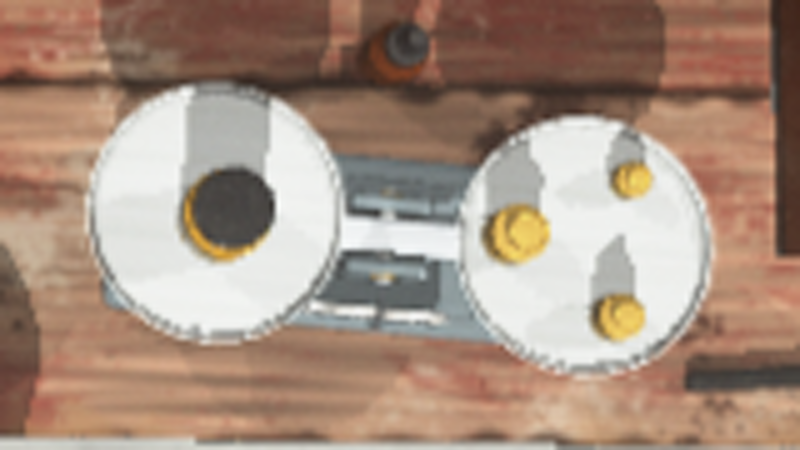

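View pics/b.png

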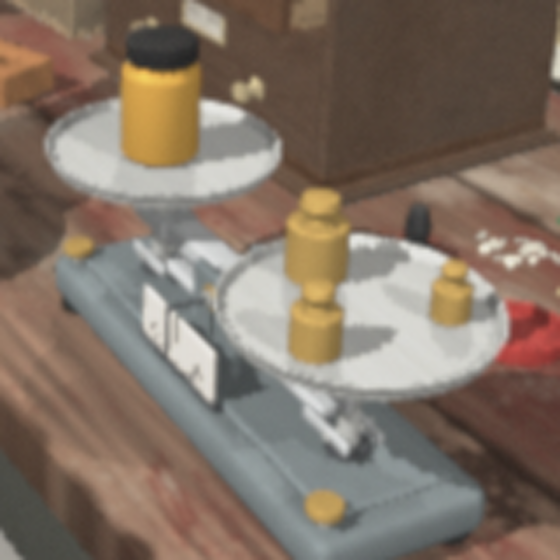

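Crop A puts the pan centres at about (215,213) and (586,246). The lid is at (232,207), and the knobs are at (524,231) for 200, (623,313) for 100 and (633,178) for 50.

```bash
cat > h.py <<'E'
import cv2,numpy as np
from cell import monitor,cams
def ray(d,uv,z):
    K,R,t=map(np.asarray,(d["K"],d["R"],d["t"]));c=-R.T@t
    v=R.T@np.linalg.inv(K)@[uv[0],uv[1],1];return c+v*(z-c[2])/v[2]
def px(d,X):
    p=np.asarray(d["K"])@(np.asarray(d["R"])@X+d["t"]);return p[:2]/p[2]
def delta(x,y,z,yaw):
    s=monitor.read_state();p=s["eef_pos"];w=s["tool_rot"][2]
    D=np.array([x,y,z])-p;c,n=np.cos(w),np.sin(w)
    dw=(yaw-w+np.pi)%(2*np.pi)-np.pi
    print("local mm",np.round([c*D[0]+n*D[1],n*D[0]-c*D[1],-D[2]],1),"twist",round(-dw,3),"yaw",round(w,3),"pos",np.round(p,1))
E
python3 - <<'E'
from h import *
d=cams.get_image("top")
f=lambda u,v:((u+.5)/5-.5+275,(v+.5)/5-.5+185)
L={"lid":(232,207,182),"panL":(215,213,115),"panR":(586,246,115),"k200":(524,231,154),"k100":(623,313,145),"k50":(633,178,139),"dropper":(408,43,102)}
P={}
for k,(u,v,z) in L.items():P[k]=ray(d,f(u,v),z);print(k,P[k].round(1))
s=cams.get_image("scene")
for k in P:q=px(s,P[k]);print(k,((q-[245,185])*3.5).round(0))
for n in [(195,200),(166,258),(124,250)]:print(ray(d,n,0).round())
delta(P["lid"][0],P["lid"][1],250,3.14)
E
```

```text
lid [ 473.9 -198.9  182. ]
panL [ 477.  -197.4  115. ]
panR [ 463.4 -388.2  115. ]
k200 [ 467.1 -347.4  154. ]
k100 [ 427.7 -398.8  145. ]
k50 [ 496.2 -406.4  139. ]
dropper [ 569.1 -299.2  102. ]
lid [160.  33.]
panL [161. 143.]
panR [359. 305.]
k200 [316. 191.]
k100 [315. 278.]
k50 [447. 259.]
dropper [406. 198.]
[558. 135.   0.]
[395. 208.   0.]
[415. 324.   0.]
local mm [-513.8 -660.7  -19.3] twist -0.374 yaw 2.766 pos [238.4 604.3 230.7]
```

Emit:
drive_tool --motion '[{"fingers":1,"linear":[0,0,0],"twist":0.12},{"fingers":1,"linear":[0,0,0],"twist":0.12},{"fingers":1,"linear":[0,0,0],"twist":0.12},{"fingers":1,"linear":[0,0,0],"twist":0.12},{"fingers":1,"linear":[0,0,0],"twist":0.12}]'

```text
clock: 0.62
eef_pos: [238.5, 604.5, 231.1]
tool_rot: [-3.141, 0.0, 2.16]
force: [-0.6, -0.2, 0.3]
width: 85.3
gripper_force: 0.0
```

Emit:
drive_tool --motion '[{"fingers":1,"linear":[0,0,0],"twist":0.12},{"fingers":1,"linear":[0,0,0],"twist":0.12},{"fingers":1,"linear":[0,0,0],"twist":0.12},{"fingers":1,"linear":[0,0,0],"twist":0.12},{"fingers":1,"linear":[0,0,0],"twist":0.115}]'

```text
clock: 1.03
eef_pos: [238.4, 604.5, 231.1]
tool_rot: [-3.141, 0.0, 1.565]
force: [0.8, -0.2, -0.4]
width: 85.5
gripper_force: 0.0
```

Emit:
drive_tool --motion '[{"fingers":1,"linear":[0,0.04,0],"twist":0},{"fingers":1,"linear":[0,0.04,0],"twist":0},{"fingers":1,"linear":[0,0.04,0],"twist":0},{"fingers":1,"linear":[0,0.04,0],"twist":0},{"fingers":1,"linear":[0,0.04,0],"twist":0}]'

```text
clock: 1.45
eef_pos: [440.0, 604.4, 231.1]
tool_rot: [-3.141, 0.0, 1.571]
force: [-0.0, 1.6, -0.3]
width: 85.3
gripper_force: 0.0
```

Emit:
drive_tool --motion '[{"fingers":1,"linear":[-0.04,0,-0.008],"twist":0},{"fingers":1,"linear":[-0.04,0,-0.008],"twist":0},{"fingers":1,"linear":[-0.04,0,-0.008],"twist":0},{"fingers":1,"linear":[-0.04,0,-0.008],"twist":0},{"fingers":1,"linear":[-0.04,0,-0.008],"twist":0}]'

```text
clock: 1.87
eef_pos: [438.2, 402.6, 271.1]
tool_rot: [-3.141, 0.001, 1.571]
force: [0.5, -0.8, 1.5]
width: 85.3
gripper_force: 0.0
```

Emit:
drive_tool --motion '[{"fingers":1,"linear":[-0.04,0,0],"twist":0},{"fingers":1,"linear":[-0.04,0,0],"twist":0},{"fingers":1,"linear":[-0.04,0,0],"twist":0},{"fingers":1,"linear":[-0.04,0,0],"twist":0},{"fingers":1,"linear":[-0.04,0,0],"twist":0}]'

```text
clock: 2.28
eef_pos: [438.0, 202.9, 271.4]
tool_rot: [3.142, -0.0, 1.571]
force: [0.5, -0.6, 0.1]
width: 85.3
gripper_force: 0.0
```

Emit:
drive_tool --motion '[{"fingers":1,"linear":[-0.04,0,0],"twist":0},{"fingers":1,"linear":[-0.04,0,0],"twist":0},{"fingers":1,"linear":[-0.04,0,0],"twist":0},{"fingers":1,"linear":[-0.04,0,0],"twist":0},{"fingers":1,"linear":[-0.04,0,0],"twist":0}]'

```text
clock: 2.7
eef_pos: [438.1, 2.9, 271.5]
tool_rot: [3.141, -0.0, 1.571]
force: [0.2, 0.0, -0.3]
width: 85.5
gripper_force: 0.0
```

Emit:
drive_tool --motion '[{"fingers":1,"linear":[-0.04,0.01,0],"twist":0},{"fingers":1,"linear":[-0.04,0.01,0],"twist":0},{"fingers":1,"linear":[-0.04,0.01,0],"twist":0},{"fingers":1,"linear":[-0.04,0.004,0],"twist":0},{"fingers":1,"linear":[-0.04,0,0],"twist":0}]'

```text
clock: 3.12
eef_pos: [473.3, -197.2, 271.3]
tool_rot: [3.141, 0.0, 1.572]
force: [0.7, -0.1, 1.1]
width: 85.3
gripper_force: 0.0
```

```bash
python3 - <<'E'
from h import *
d=cams.get_image("wrist");cv2.imwrite("pics/w1.png",d["color"])
print(np.round(-np.asarray(d["R"]).T@d["t"]),np.round(d["R"],2).tolist(),d["K"][0])
delta(474,-199,250,1.571)
for k,X in {"lid":(474,-199,182),"panL":(477,-197,116),"panR":(463,-388,116),"k200":(467,-347,154),"k100":(428,-399,145),"k50":(496,-406,139)}.items():print(k,px(d,np.array(X)).round())
E
```

```text
[ 474. -118.  414.] [[1.0, 0.0, 0.0], [0.0, -0.95, 0.31], [0.0, -0.31, -0.95]] [322.72529275   0.         278.50651744]
local mm [ 9.   2.4 22.1] twist -0.011 yaw 1.56 pos [ 471.5 -208.   272.1]
lid [279. 218.]
panL [282. 193.]
panR [269. 356.]
k200 [271. 351.]
k100 [235. 385.]
k50 [299. 385.]
```

View pics/w1.png

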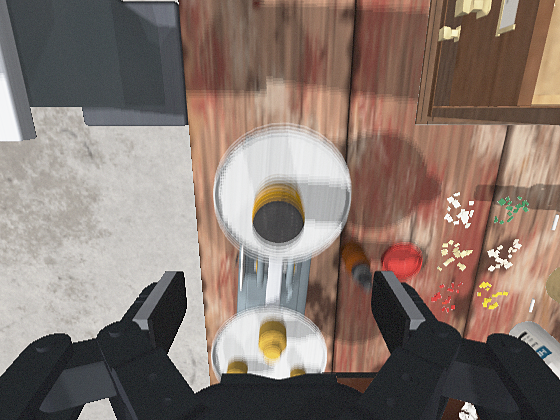

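The wrist view is blurred because the arm was still settling. The lid is near (278,221) and the pan near (283,193). I'll retake it at rest and detect by mask.

Emit:
drive_tool --motion '[{"fingers":1,"linear":[0,0,0],"twist":0},{"fingers":1,"linear":[0,0,0],"twist":0},{"fingers":1,"linear":[0,0,0],"twist":0},{"fingers":1,"linear":[0,0,0],"twist":0}]'

```text
clock: 3.5
eef_pos: [472.8, -193.4, 271.1]
tool_rot: [-3.141, -0.001, 1.574]
force: [-1.0, -0.1, -0.2]
width: 85.2
gripper_force: 0.0
```

```bash
python3 - <<'E'
from h import *
d=cams.get_image("wrist");im=d["color"];cv2.imwrite("pics/w2.png",im)
h=cv2.cvtColor(im,cv2.COLOR_BGR2HSV)
def blobs(m,z,box,name):
    x0,y0,x1,y1=box;r=np.zeros_like(m);r[y0:y1,x0:x1]=m[y0:y1,x0:x1]
    for c in cv2.findContours(r,0,1)[0]:
        if cv2.contourArea(c)>150:
            hl=cv2.convexHull(c);e=cv2.fitEllipse(hl);print(name,np.round(e[0],1),np.round(e[1],1),ray(d,e[0],z).round(1))
blobs(cv2.inRange(h,(0,0,0),(180,140,75)),182,(230,180,330,260),"lid")
blobs(cv2.inRange(h,(0,0,140),(180,40,255)),116,(200,110,365,275),"pan")
delta(474,-199,250,1.571)
E
```

```text
lid [279.1 220.9] [51.5 51.7] [ 473.7 -197.1  182. ]
pan [282.2 200.4] [137.8 151.1] [ 476.8 -199.9  116. ]
local mm [-5.5  1.2 21.2] twist 0.003 yaw 1.574 pos [ 472.8 -193.5  271.2]
```

View pics/w2.png

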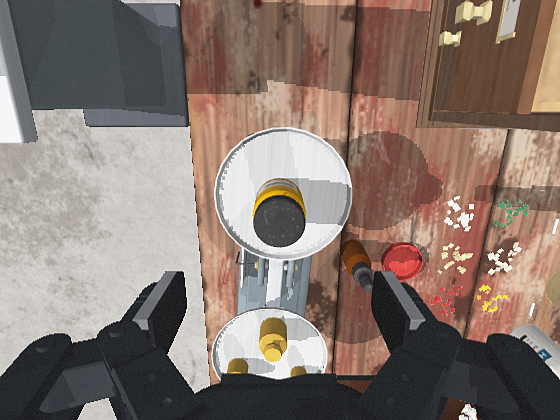

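The lid is at about (474,-198), consistent across both views. I'll descend and grip the jar.

Emit:
drive_tool --motion '[{"fingers":1,"linear":[-0.0045,0.001,0.03],"twist":0},{"fingers":1,"linear":[0,0,0.035],"twist":0},{"fingers":1,"linear":[0,0,0.035],"twist":0},{"fingers":1,"linear":[0,0,0.025],"twist":0},{"fingers":1,"linear":[0,0,0.016],"twist":0}]'

```text
clock: 3.97
eef_pos: [472.5, -197.6, 127.8]
tool_rot: [-3.138, -0.002, 1.573]
force: [0.4, -0.5, 0.3]
width: 85.4
gripper_force: 0.0
```

Emit:
drive_tool --motion '[{"fingers":1,"linear":[0,0,0],"twist":0},{"fingers":1,"linear":[0,0,0],"twist":0},{"fingers":0.55,"linear":[0,0,0],"twist":0},{"fingers":0.5,"linear":[0,0,0],"twist":0},{"fingers":0.4,"linear":[0,0,0],"twist":0}]'

```text
clock: 4.38
eef_pos: [474.5, -200.0, 131.6]
tool_rot: [3.139, 0.001, 1.571]
force: [-0.4, 0.5, -0.5]
width: 51.3
gripper_force: 0.0
```

Emit:
drive_tool --motion '[{"fingers":0.3,"linear":[0,0,0],"twist":0},{"fingers":0.3,"linear":[0,0,0],"twist":0},{"fingers":0.3,"linear":[0,0,0],"twist":0},{"fingers":0.3,"linear":[0,0,0],"twist":0}]'

```text
clock: 4.72
eef_pos: [474.0, -199.9, 130.6]
tool_rot: [3.141, 0.0, 1.571]
force: [0.7, 1.0, -0.4]
width: 42.7
gripper_force: 61.3
```

Emit:
drive_tool --motion '[{"fingers":0.3,"linear":[0,0,-0.01],"twist":0},{"fingers":0.3,"linear":[0,0,-0.015],"twist":0},{"fingers":0.3,"linear":[0,0,-0.02],"twist":0},{"fingers":0.3,"linear":[0,0,-0.015],"twist":0},{"fingers":0.3,"linear":[0.01,0,0],"twist":0}]'

```text
clock: 5.13
eef_pos: [474.7, -192.8, 193.2]
tool_rot: [3.137, 0.004, 1.567]
force: [0.3, -1.1, -2.1]
width: 42.3
gripper_force: 61.7
```

Emit:
drive_tool --motion '[{"fingers":0.3,"linear":[0.03,-0.004,0],"twist":0},{"fingers":0.3,"linear":[0.035,-0.008,0],"twist":0},{"fingers":0.3,"linear":[0.035,-0.008,0],"twist":0},{"fingers":0.3,"linear":[0.035,-0.004,0],"twist":0},{"fingers":0.3,"linear":[0.015,0,0],"twist":0}]'

```text
clock: 5.55
eef_pos: [446.3, -33.8, 189.1]
tool_rot: [-3.136, -0.004, 1.576]
force: [-0.4, -0.3, -3.3]
width: 42.5
gripper_force: 61.6
```

Emit:
drive_tool --motion '[{"fingers":0.3,"linear":[0,0,0.02],"twist":0},{"fingers":0.3,"linear":[0,0,0.035],"twist":0},{"fingers":0.3,"linear":[0,0,0.035],"twist":0},{"fingers":0.3,"linear":[0,0,0.03],"twist":0},{"fingers":0.3,"linear":[0,0,0.025],"twist":0}]'

```text
clock: 5.97
eef_pos: [447.8, -38.6, 43.0]
tool_rot: [-3.138, -0.001, 1.572]
force: [-0.8, 0.2, -2.6]
width: 42.4
gripper_force: 61.8
```

Emit:
drive_tool --motion '[{"fingers":0.3,"linear":[0,0,0.012],"twist":0},{"fingers":0.3,"linear":[0,0,0.005],"twist":0},{"fingers":0.3,"linear":[0,0,0],"twist":0},{"fingers":0.3,"linear":[0,0,0],"twist":0},{"fingers":0.3,"linear":[0,0,0],"twist":0}]'

```text
clock: 6.38
eef_pos: [449.5, -39.5, 28.5]
tool_rot: [3.142, 0.0, 1.571]
force: [0.2, 0.0, -3.4]
width: 42.6
gripper_force: 61.8
```

Emit:
drive_tool --motion '[{"fingers":0.3,"linear":[0,0,0.005],"twist":0},{"fingers":0.3,"linear":[0,0,0.002],"twist":0},{"fingers":0.3,"linear":[0,0,0.001],"twist":0},{"fingers":0.3,"linear":[0,0,0],"twist":0},{"fingers":0.3,"linear":[0,0,0],"twist":0}]'

```text
clock: 6.8
eef_pos: [449.9, -39.5, 21.2]
tool_rot: [3.14, -0.0, 1.571]
force: [-1.9, 0.7, 4.0]
width: 43.0
gripper_force: 62.3
```

Emit:
drive_tool --motion '[{"fingers":0.6,"linear":[0,0,0],"twist":0},{"fingers":0.7,"linear":[0,0,0],"twist":0},{"fingers":0.8,"linear":[0,0,0],"twist":0},{"fingers":0.8,"linear":[0,0,0],"twist":0},{"fingers":0.8,"linear":[0,0,-0.01],"twist":0}]'

```text
clock: 7.22
eef_pos: [448.8, -39.9, 29.4]
tool_rot: [-3.139, -0.0, 1.57]
force: [-0.0, -0.1, -0.2]
width: 68.0
gripper_force: 0.0
```

Emit:
drive_tool --motion '[{"fingers":0.8,"linear":[0,0,-0.03],"twist":0},{"fingers":0.8,"linear":[0,0,-0.04],"twist":0},{"fingers":0.8,"linear":[0,0,-0.04],"twist":0},{"fingers":0.8,"linear":[0,0,-0.04],"twist":0},{"fingers":0.8,"linear":[0,0,-0.03],"twist":0}]'

```text
clock: 7.63
eef_pos: [449.8, -40.3, 213.0]
tool_rot: [3.14, 0.0, 1.57]
force: [0.8, 0.4, -0.8]
width: 68.2
gripper_force: 0.0
```

Emit:
drive_tool --motion '[{"fingers":0.6,"linear":[-0.03,0.003,0],"twist":0},{"fingers":0.6,"linear":[-0.04,0.004,0],"twist":0},{"fingers":0.6,"linear":[-0.04,0.004,0],"twist":0},{"fingers":0.6,"linear":[-0.04,0.004,0],"twist":0},{"fingers":0.6,"linear":[-0.04,0.003,0],"twist":0}]'

```text
clock: 8.05
eef_pos: [467.6, -231.3, 210.4]
tool_rot: [3.141, -0.0, 1.572]
force: [0.8, -0.9, -0.8]
width: 51.0
gripper_force: 0.0
```

Emit:
drive_tool --motion '[{"fingers":0.6,"linear":[-0.04,0,0],"twist":0},{"fingers":0.6,"linear":[-0.02,0,0],"twist":0},{"fingers":0.6,"linear":[0,0,0],"twist":0},{"fingers":0.6,"linear":[0,0,0],"twist":0},{"fingers":0.6,"linear":[0,0,0],"twist":0}]'

```text
clock: 8.47
eef_pos: [467.3, -288.4, 209.8]
tool_rot: [-3.141, -0.002, 1.571]
force: [0.6, 0.7, -0.4]
width: 51.3
gripper_force: 0.0
```

```bash
python3 - <<'E'
from h import *
d=cams.get_image("wrist");im=d["color"]
for k,X in {"panR":(463,-388,108),"k200":(467,-347,146),"k100":(428,-399,137),"k50":(496,-406,131)}.items():print(k,px(d,np.array(X)).round())
cv2.imwrite("pics/w3.png",im)
s=cams.get_image("scene")["color"];cv2.imwrite("pics/s3.png",s)
delta(467,-347.4,150,1.571)
E
```

```text
panR [273. 318.]
k200 [277. 302.]
k100 [229. 351.]
k50 [312. 353.]
local mm [-59.6  -1.   60. ] twist 0.002 yaw 1.573 pos [ 467.8 -287.8  210. ]
```

View pics/w3.png

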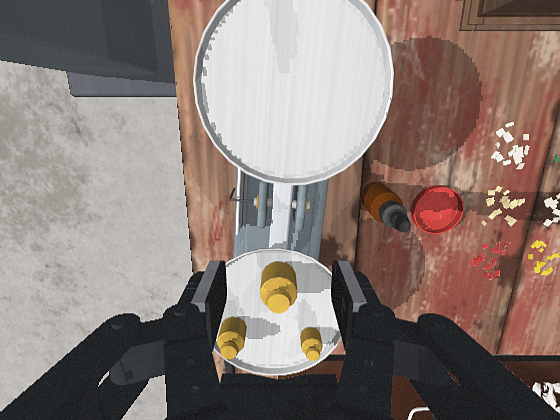

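View pics/s3.png

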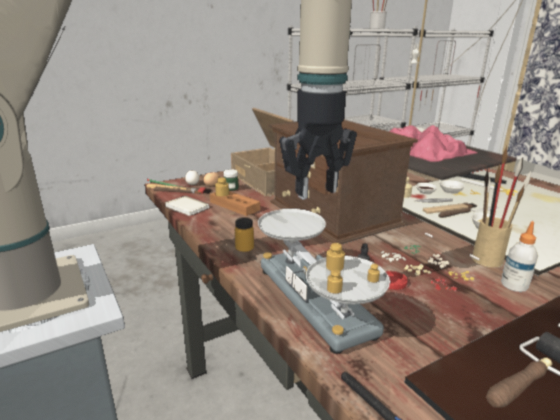

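The jar stands on the bench, and the knobs sit within ~1 mm of the predictions (200 at (278,301)). Next I'll grip the 200.

Emit:
drive_tool --motion '[{"fingers":0.55,"linear":[-0.03,0,0],"twist":0},{"fingers":0.55,"linear":[-0.029,0,0],"twist":0},{"fingers":0.55,"linear":[0,0,0.015],"twist":0},{"fingers":0.55,"linear":[0,0,0.03],"twist":0},{"fingers":0.55,"linear":[0,0,0.03],"twist":0}]'

```text
clock: 8.98
eef_pos: [468.8, -348.3, 135.4]
tool_rot: [3.139, 0.001, 1.572]
force: [0.1, 1.4, -0.5]
width: 47.2
gripper_force: 0.0
```

Emit:
drive_tool --motion '[{"fingers":0.55,"linear":[0,0,0.018],"twist":0},{"fingers":0.55,"linear":[0,0,0.007],"twist":0},{"fingers":0.55,"linear":[0,0,0],"twist":0},{"fingers":0.55,"linear":[0,0,0],"twist":0},{"fingers":0.55,"linear":[0,0,0],"twist":0}]'

```text
clock: 9.4
eef_pos: [468.5, -349.2, 111.7]
tool_rot: [3.14, 0.002, 1.571]
force: [0.7, -0.7, -0.1]
width: 46.9
gripper_force: 0.0
```

Emit:
drive_tool --motion '[{"fingers":0.42,"linear":[0,0,0],"twist":0},{"fingers":0.38,"linear":[0,0,0],"twist":0},{"fingers":0.33,"linear":[0,0,0],"twist":0},{"fingers":0.2,"linear":[0,0,0],"twist":0},{"fingers":0.2,"linear":[0,0,0],"twist":0}]'

```text
clock: 9.82
eef_pos: [467.9, -349.2, 111.6]
tool_rot: [3.14, 0.0, 1.571]
force: [-1.0, 1.1, 7.1]
width: 27.7
gripper_force: 58.6
```

Emit:
drive_tool --motion '[{"fingers":0.2,"linear":[0,0,-0.01],"twist":0},{"fingers":0.2,"linear":[0,0,-0.02],"twist":0},{"fingers":0.2,"linear":[0,0,-0.025],"twist":0},{"fingers":0.2,"linear":[0,0,-0.005],"twist":0},{"fingers":0.2,"linear":[0.02,0,0],"twist":0}]'

```text
clock: 10.23
eef_pos: [468.0, -334.5, 173.2]
tool_rot: [3.137, 0.008, 1.566]
force: [0.2, -0.7, -1.8]
width: 27.7
gripper_force: 59.4
```

Emit:
drive_tool --motion '[{"fingers":0.2,"linear":[0.035,0.002,0],"twist":0},{"fingers":0.2,"linear":[0.04,0.003,0],"twist":0},{"fingers":0.2,"linear":[0.04,0.002,0],"twist":0},{"fingers":0.2,"linear":[0.034,0.002,0],"twist":0},{"fingers":0.2,"linear":[0.015,0,0],"twist":0}]'

```text
clock: 10.65
eef_pos: [476.4, -158.5, 169.6]
tool_rot: [-3.14, -0.005, 1.577]
force: [0.7, -0.1, -1.8]
width: 27.9
gripper_force: 59.4
```

Emit:
drive_tool --motion '[{"fingers":0.2,"linear":[0,0,0],"twist":0},{"fingers":0.2,"linear":[0,0,0],"twist":0},{"fingers":0.2,"linear":[0,0,0.015],"twist":0},{"fingers":0.2,"linear":[0,0,0.015],"twist":0},{"fingers":0.2,"linear":[0,0,0.005],"twist":0}]'

```text
clock: 11.07
eef_pos: [475.5, -166.3, 134.0]
tool_rot: [-3.14, 0.001, 1.568]
force: [-0.4, 0.1, -2.0]
width: 27.4
gripper_force: 59.4
```

Emit:
drive_tool --motion '[{"fingers":0.2,"linear":[0,0,0.003],"twist":0},{"fingers":0.2,"linear":[0,0,0.002],"twist":0},{"fingers":0.2,"linear":[0,0,0.002],"twist":0},{"fingers":0.2,"linear":[0,0,0.002],"twist":0},{"fingers":0.2,"linear":[0,0,0.002],"twist":0}]'

```text
clock: 11.48
eef_pos: [476.9, -165.6, 124.7]
tool_rot: [3.14, 0.001, 1.57]
force: [1.0, -1.2, -0.9]
width: 27.4
gripper_force: 59.6
```

Emit:
drive_tool --motion '[{"fingers":0.2,"linear":[0,0,0.002],"twist":0},{"fingers":0.2,"linear":[0,0,0.002],"twist":0},{"fingers":0.2,"linear":[0,0,0.001],"twist":0},{"fingers":0.2,"linear":[0,0,0],"twist":0},{"fingers":0.2,"linear":[0,0,0],"twist":0}]'

```text
clock: 11.9
eef_pos: [476.7, -164.9, 119.3]
tool_rot: [3.141, 0.0, 1.571]
force: [0.5, -0.8, -0.8]
width: 27.8
gripper_force: 59.6
```

Emit:
drive_tool --motion '[{"fingers":0.2,"linear":[0,0,0.002],"twist":0},{"fingers":0.2,"linear":[0,0,0.002],"twist":0},{"fingers":0.2,"linear":[0,0,0.002],"twist":0},{"fingers":0.2,"linear":[0,0,0],"twist":0},{"fingers":0.2,"linear":[0,0,0],"twist":0}]'

```text
clock: 12.32
eef_pos: [476.5, -164.7, 113.1]
tool_rot: [-3.141, -0.0, 1.571]
force: [0.9, 1.1, 0.0]
width: 28.0
gripper_force: 59.6
```

Emit:
drive_tool --motion '[{"fingers":0.4,"linear":[0,0,0],"twist":0},{"fingers":0.5,"linear":[0,0,0],"twist":0},{"fingers":0.5,"linear":[0,0,0],"twist":0},{"fingers":0.5,"linear":[0,0,0],"twist":0},{"fingers":0.5,"linear":[0,0,0],"twist":0}]'

```text
clock: 12.73
eef_pos: [476.5, -164.7, 113.3]
tool_rot: [-3.141, -0.0, 1.571]
force: [0.2, 0.6, 0.5]
width: 42.7
gripper_force: 0.0
```

Emit:
drive_tool --motion '[{"fingers":0.5,"linear":[0,0,-0.01],"twist":0},{"fingers":0.5,"linear":[0,0,-0.03],"twist":0},{"fingers":0.5,"linear":[0,0,-0.04],"twist":0},{"fingers":0.5,"linear":[0,0,-0.02],"twist":0},{"fingers":0.5,"linear":[0,0,0],"twist":0}]'

```text
clock: 13.15
eef_pos: [479.0, -166.5, 218.2]
tool_rot: [3.133, 0.002, 1.57]
force: [0.1, -0.4, -0.2]
width: 42.9
gripper_force: 0.0
```

Emit:
drive_tool --motion '[{"fingers":0.5,"linear":[-0.02,-0.006,0],"twist":0},{"fingers":0.5,"linear":[-0.037,-0.012,0],"twist":0},{"fingers":0.5,"linear":[-0.037,-0.012,0],"twist":0},{"fingers":0.5,"linear":[-0.037,-0.012,0],"twist":0},{"fingers":0.5,"linear":[-0.03,-0.006,0],"twist":0}]'

```text
clock: 13.57
eef_pos: [426.3, -328.4, 213.7]
tool_rot: [-3.141, 0.001, 1.568]
force: [0.4, 0.2, 1.2]
width: 43.1
gripper_force: 0.0
```

Emit:
drive_tool --motion '[{"fingers":0.5,"linear":[-0.01,0,0],"twist":0},{"fingers":0.5,"linear":[0,0,0],"twist":0},{"fingers":0.5,"linear":[0,0,0],"twist":0},{"fingers":0.5,"linear":[0,0,0],"twist":0},{"fingers":0.5,"linear":[0,0,0],"twist":0}]'

```text
clock: 13.98
eef_pos: [429.3, -333.5, 213.0]
tool_rot: [-3.141, -0.002, 1.574]
force: [-0.0, -0.1, -0.5]
width: 42.6
gripper_force: 0.0
```

```bash
python3 - <<'E'
from h import *
for n in("wrist","top"):
    d=cams.get_image(n);im=d["color"];cv2.imwrite(f"pics/{n}4.png",im)
    for k,X in {"k200":(476.5,-165,146),"k100":(428,-399,153),"k50":(496,-406,147)}.items():print(n,k,px(d,np.array(X)).round(1))
delta(428,-399,213,1.571)
a=cv2.imread("pics/wrist4.png")[260:400,180:360];b=cv2.imread("pics/top4.png")[185:275,275:435]
cv2.imwrite("pics/c4.png",np.vstack([cv2.resize(a,(400,311)),cv2.resize(b,(400,225),interpolation=2)]))
E
```

```text
wrist k200 [367.5 -69.2]
wrist k100 [275.7 313.5]
wrist k50 [365.3 316.8]
top k200 [305.9 226.1]
top k100 [400.1 246.9]
top k50 [401.9 220. ]
local mm [-64.9  -1.4   0.2] twist 0.002 yaw 1.573 pos [ 429.2 -334.1  213.2]
```

View pics/c4.png

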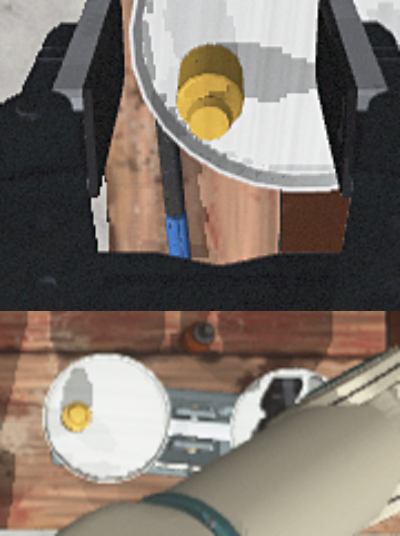

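The 100 knob is at (275,313) against a predicted (276,313.5). The 200 stands well placed in the left pan. Next is the 100.

Emit:
drive_tool --motion '[{"fingers":0.47,"linear":[-0.035,-0.001,0],"twist":0},{"fingers":0.47,"linear":[-0.03,0,0],"twist":0},{"fingers":0.47,"linear":[0,0,0],"twist":0.12},{"fingers":0.47,"linear":[0,0,0],"twist":0.12},{"fingers":0.47,"linear":[0,0,0],"twist":0.12}]'

```text
clock: 14.5
eef_pos: [427.7, -400.6, 213.2]
tool_rot: [-3.142, -0.0, 1.205]
force: [0.4, -0.0, 0.0]
width: 39.9
gripper_force: 0.0
```

Emit:
drive_tool --motion '[{"fingers":0.47,"linear":[0,0,0],"twist":0.12},{"fingers":0.47,"linear":[0,0,0],"twist":0.12},{"fingers":0.47,"linear":[0,0,0],"twist":0.12},{"fingers":0.47,"linear":[0,0,0],"twist":0.12},{"fingers":0.47,"linear":[0,0,0],"twist":0.12}]'

```text
clock: 14.92
eef_pos: [428.2, -399.8, 213.3]
tool_rot: [-3.141, -0.001, 0.606]
force: [-0.4, -0.9, -0.3]
width: 40.0
gripper_force: 0.0
```

Emit:
drive_tool --motion '[{"fingers":0.47,"linear":[0,0,0],"twist":0.12},{"fingers":0.47,"linear":[0,0,0],"twist":0.12},{"fingers":0.47,"linear":[0,0,0],"twist":0.085},{"fingers":0.47,"linear":[0,0,0],"twist":0},{"fingers":0.47,"linear":[0,0,0],"twist":0}]'

```text
clock: 15.33
eef_pos: [428.0, -400.0, 213.1]
tool_rot: [-3.141, 0.0, 0.29]
force: [-0.3, 0.2, 0.4]
width: 40.1
gripper_force: 0.0
```

```bash
python3 - <<'E'
from h import *
delta(428,-399,125,0.285)
E
```

```text
local mm [ 0.3 -0.9 88.1] twist 0.005 yaw 0.29 pos [ 428.  -400.   213.1]
```

Emit:
drive_tool --motion '[{"fingers":0.47,"linear":[0,-0.001,0.02],"twist":0},{"fingers":0.47,"linear":[0,0,0.025],"twist":0},{"fingers":0.47,"linear":[0,0,0.02],"twist":0},{"fingers":0.47,"linear":[0,0,0.015],"twist":0},{"fingers":0.47,"linear":[0,0,0.007],"twist":0}]'

```text
clock: 15.75
eef_pos: [427.0, -398.4, 124.3]
tool_rot: [-3.138, 0.001, 0.288]
force: [0.5, 0.2, 0.4]
width: 40.1
gripper_force: 0.0
```

Emit:
drive_tool --motion '[{"fingers":0.47,"linear":[0,0,0],"twist":0},{"fingers":0.47,"linear":[0,0,0],"twist":0},{"fingers":0.47,"linear":[0,0,0],"twist":0},{"fingers":0.35,"linear":[0,0,0],"twist":0},{"fingers":0.3,"linear":[0,0,0],"twist":0}]'

```text
clock: 16.17
eef_pos: [427.7, -400.4, 127.3]
tool_rot: [3.14, -0.001, 0.286]
force: [0.4, -0.2, -0.0]
width: 25.6
gripper_force: 0.3
```

Emit:
drive_tool --motion '[{"fingers":0.26,"linear":[0,0,0],"twist":0},{"fingers":0.15,"linear":[0,0,0],"twist":0},{"fingers":0.15,"linear":[0,0,0],"twist":0},{"fingers":0.15,"linear":[0,0,0],"twist":0}]'

```text
clock: 16.5
eef_pos: [427.4, -400.0, 126.5]
tool_rot: [3.141, -0.0, 0.286]
force: [0.0, -0.8, 0.2]
width: 21.1
gripper_force: 58.7
```

Emit:
drive_tool --motion '[{"fingers":0.15,"linear":[0,0,-0.008],"twist":0},{"fingers":0.15,"linear":[0,0,-0.02],"twist":0},{"fingers":0.15,"linear":[0,0,-0.02],"twist":0},{"fingers":0.15,"linear":[0,0,-0.008],"twist":0},{"fingers":0.15,"linear":[0,0,0],"twist":0}]'

```text
clock: 16.92
eef_pos: [427.8, -400.8, 184.3]
tool_rot: [3.139, -0.002, 0.286]
force: [-0.7, -0.2, -0.7]
width: 21.3
gripper_force: 58.8
```

Emit:
drive_tool --motion '[{"fingers":0.15,"linear":[0.007,-0.018,0],"twist":0},{"fingers":0.15,"linear":[0.014,-0.036,0],"twist":0},{"fingers":0.15,"linear":[0.014,-0.036,0],"twist":0},{"fingers":0.15,"linear":[0.014,-0.036,0],"twist":0},{"fingers":0.15,"linear":[0.014,-0.034,0],"twist":0}]'

```text
clock: 17.33
eef_pos: [441.7, -226.0, 181.2]
tool_rot: [-3.139, 0.001, 0.285]
force: [0.4, -0.1, -1.0]
width: 21.0
gripper_force: 59.0
```

Emit:
drive_tool --motion '[{"fingers":0.15,"linear":[0.008,-0.018,0],"twist":0},{"fingers":0.15,"linear":[0,0,0],"twist":0},{"fingers":0.15,"linear":[0,0,0],"twist":0},{"fingers":0.15,"linear":[0,0,0],"twist":0}]'

```text
clock: 17.67
eef_pos: [444.9, -209.6, 182.0]
tool_rot: [3.141, 0.001, 0.286]
force: [0.3, 0.1, -0.9]
width: 21.4
gripper_force: 59.0
```

```bash
python3 - <<'E'
from h import *
delta(445,-209,112,0.286)
E
```

```text
local mm [ 0.3 -0.6 70. ] twist -0.0 yaw 0.286 pos [ 444.9 -209.6  182. ]
```

Emit:
drive_tool --motion '[{"fingers":0.15,"linear":[0,0,0.015],"twist":0},{"fingers":0.15,"linear":[0,0,0.02],"twist":0},{"fingers":0.15,"linear":[0,0,0.017],"twist":0},{"fingers":0.15,"linear":[0,0,0.009],"twist":0},{"fingers":0.15,"linear":[0,0,0.005],"twist":0}]'

```text
clock: 18.08
eef_pos: [444.3, -210.2, 115.2]
tool_rot: [-3.141, 0.002, 0.284]
force: [-0.5, -1.2, -1.1]
width: 21.2
gripper_force: 59.0
```

Emit:
drive_tool --motion '[{"fingers":0.15,"linear":[0,0,0.002],"twist":0},{"fingers":0.15,"linear":[0,0,0.002],"twist":0},{"fingers":0.15,"linear":[0,0,0.001],"twist":0},{"fingers":0.15,"linear":[0,0,0],"twist":0},{"fingers":0.15,"linear":[0,0,0],"twist":0}]'

```text
clock: 18.5
eef_pos: [445.5, -209.4, 111.8]
tool_rot: [3.141, -0.001, 0.286]
force: [-0.5, -0.1, 0.2]
width: 21.0
gripper_force: 59.1
```

Emit:
drive_tool --motion '[{"fingers":0.15,"linear":[0,0,0.001],"twist":0},{"fingers":0.15,"linear":[0,0,0],"twist":0},{"fingers":0.32,"linear":[0,0,0],"twist":0},{"fingers":0.4,"linear":[0,0,0],"twist":0},{"fingers":0.44,"linear":[0,0,0],"twist":0}]'

```text
clock: 18.92
eef_pos: [445.4, -209.0, 110.4]
tool_rot: [3.142, -0.0, 0.286]
force: [-0.0, 0.6, -1.0]
width: 37.5
gripper_force: 0.0
```

Emit:
drive_tool --motion '[{"fingers":0.44,"linear":[0,0,0],"twist":0},{"fingers":0.44,"linear":[0,0,-0.01],"twist":0},{"fingers":0.44,"linear":[0,0,-0.03],"twist":0},{"fingers":0.44,"linear":[0,0,-0.04],"twist":0},{"fingers":0.44,"linear":[0,0,-0.02],"twist":0}]'

```text
clock: 19.33
eef_pos: [445.6, -210.6, 214.0]
tool_rot: [3.139, -0.002, 0.284]
force: [0.4, 0.3, -0.1]
width: 37.8
gripper_force: 0.0
```

```bash
python3 - <<'E'
from h import *
delta(496,-406,212,-0.5)
E
```

```text
local mm [ -6.4 201.7   2. ] twist 0.784 yaw 0.284 pos [ 445.6 -210.6  214. ]
```

Emit:
drive_tool --motion '[{"fingers":0.42,"linear":[-0.001,0.022,0],"twist":0},{"fingers":0.42,"linear":[-0.001,0.04,0],"twist":0},{"fingers":0.42,"linear":[-0.001,0.04,0],"twist":0},{"fingers":0.42,"linear":[-0.001,0.04,0],"twist":0},{"fingers":0.42,"linear":[-0.001,0.04,0],"twist":0}]'

```text
clock: 19.75
eef_pos: [492.0, -386.6, 211.1]
tool_rot: [3.141, 0.0, 0.286]
force: [1.2, 0.5, 0.8]
width: 36.1
gripper_force: 0.0
```

Emit:
drive_tool --motion '[{"fingers":0.42,"linear":[-0.001,0.021,0],"twist":0},{"fingers":0.42,"linear":[0,0,0],"twist":0.112},{"fingers":0.42,"linear":[0,0,0],"twist":0.112},{"fingers":0.42,"linear":[0,0,0],"twist":0.112},{"fingers":0.42,"linear":[0,0,0],"twist":0.112}]'

```text
clock: 20.17
eef_pos: [496.3, -405.8, 210.8]
tool_rot: [3.141, 0.001, -0.168]
force: [0.7, 0.8, -0.0]
width: 35.7
gripper_force: 0.0
```

Emit:
drive_tool --motion '[{"fingers":0.42,"linear":[0,0,0],"twist":0.112},{"fingers":0.42,"linear":[0,0,0],"twist":0.112},{"fingers":0.42,"linear":[0,0,0],"twist":0.112},{"fingers":0.42,"linear":[0,0,0],"twist":0},{"fingers":0.42,"linear":[0,0,0],"twist":0}]'

```text
clock: 20.58
eef_pos: [496.5, -405.5, 210.5]
tool_rot: [3.141, 0.001, -0.495]
force: [-0.8, -0.3, 0.7]
width: 36.0
gripper_force: 0.0
```

```bash
python3 - <<'E'
from h import *
d=cams.get_image("wrist");cv2.imwrite("pics/w5.png",d["color"])
q=px(d,np.array((496,-407,147.)));print("50",q.round(1));x,y=q.astype(int)
m=cv2.inRange(cv2.cvtColor(d["color"],cv2.COLOR_BGR2HSV),(15,120,90),(35,255,255))
for c in cv2.findContours(m,0,1)[0]:
    if cv2.contourArea(c)>60:print(cv2.boundingRect(c))
delta(496,-407,123,-0.5)
E
```

```text
50 [281.4 227.8]
(4, 331, 75, 56)
(272, 202, 26, 30)
(524, 115, 36, 63)
local mm [ 0.2  1.6 87.5] twist 0.005 yaw -0.495 pos [ 496.6 -405.5  210.5]
```

```bash
python3 - <<'E'
import cv2
a=cv2.imread("pics/w5.png")[150:270,205:365];cv2.imwrite("pics/c5.png",cv2.resize(a,None,fx=4,fy=4,interpolation=0))
E
```

```text
(no output)
```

View pics/c5.png

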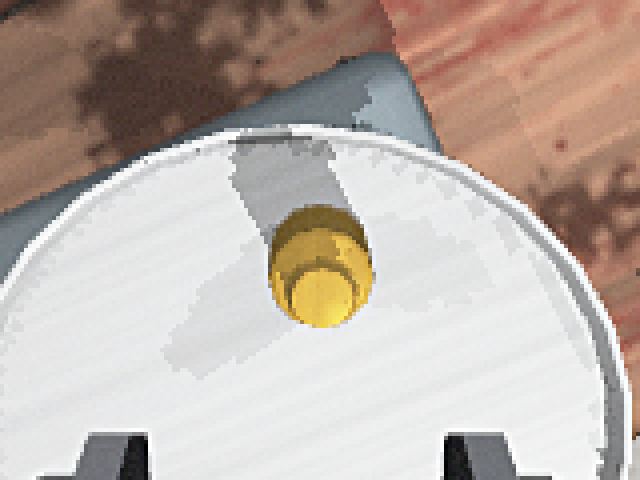

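The 50's knob top is at (285.5,224), about 4 px from the prediction. I'll cast a ray to get its position.

```bash
python3 - <<'E'
from h import *
d=cams.get_image("wrist")
p=ray(d,(285.3,223.7),147);print(p.round(1));delta(p[0],p[1],123,-0.5)
E
```

```text
[ 497.5 -410.7  147. ]
local mm [ 3.2  4.2 87.6] twist 0.004 yaw -0.496 pos [ 496.6 -405.5  210.6]
```

Emit:
drive_tool --motion '[{"fingers":0.42,"linear":[0.003,0.004,0.015],"twist":0},{"fingers":0.42,"linear":[0,0,0.025],"twist":0},{"fingers":0.42,"linear":[0,0,0.023],"twist":0},{"fingers":0.42,"linear":[0,0,0.015],"twist":0},{"fingers":0.42,"linear":[0,0,0.008],"twist":0}]'

```text
clock: 21.1
eef_pos: [496.6, -409.5, 121.4]
tool_rot: [-3.14, 0.003, -0.498]
force: [-0.1, 0.2, -0.6]
width: 35.4
gripper_force: 0.0
```

Emit:
drive_tool --motion '[{"fingers":0.42,"linear":[0,0,0],"twist":0},{"fingers":0.42,"linear":[0,0,0],"twist":0},{"fingers":0.42,"linear":[0,0,0],"twist":0},{"fingers":0.3,"linear":[0,0,0],"twist":0},{"fingers":0.25,"linear":[0,0,0],"twist":0}]'

```text
clock: 21.52
eef_pos: [497.7, -411.0, 125.4]
tool_rot: [3.141, -0.002, -0.498]
force: [0.6, 0.7, 0.1]
width: 21.6
gripper_force: 0.0
```

Emit:
drive_tool --motion '[{"fingers":0.2,"linear":[0,0,0],"twist":0},{"fingers":0.1,"linear":[0,0,0],"twist":0},{"fingers":0.1,"linear":[0,0,0],"twist":0},{"fingers":0.1,"linear":[0,0,0],"twist":0}]'

```text
clock: 21.85
eef_pos: [497.7, -410.9, 124.8]
tool_rot: [3.141, -0.001, -0.498]
force: [1.0, -0.9, 2.1]
width: 15.5
gripper_force: 58.5
```

Emit:
drive_tool --motion '[{"fingers":0.1,"linear":[0,0,-0.008],"twist":0},{"fingers":0.1,"linear":[0,0,-0.02],"twist":0},{"fingers":0.1,"linear":[0,0,-0.02],"twist":0},{"fingers":0.1,"linear":[0,0,-0.008],"twist":0},{"fingers":0.1,"linear":[0,0,0],"twist":0}]'

```text
clock: 22.27
eef_pos: [497.8, -411.5, 182.5]
tool_rot: [3.141, -0.003, -0.498]
force: [0.0, -0.3, -1.5]
width: 15.5
gripper_force: 58.6
```

Emit:
drive_tool --motion '[{"fingers":0.1,"linear":[-0.009,-0.018,0],"twist":0},{"fingers":0.1,"linear":[-0.017,-0.035,0],"twist":0},{"fingers":0.1,"linear":[-0.017,-0.035,0],"twist":0},{"fingers":0.1,"linear":[-0.017,-0.035,0],"twist":0},{"fingers":0.1,"linear":[-0.017,-0.035,0],"twist":0}]'

```text
clock: 22.68
eef_pos: [504.4, -232.6, 179.0]
tool_rot: [-3.141, 0.002, -0.499]
force: [1.3, 0.8, -0.5]
width: 16.3
gripper_force: 58.7
```

Emit:
drive_tool --motion '[{"fingers":0.1,"linear":[-0.0085,-0.0185,0],"twist":0},{"fingers":0.1,"linear":[0,0,0],"twist":0},{"fingers":0.1,"linear":[0,0,0],"twist":0},{"fingers":0.1,"linear":[0,0,0],"twist":0}]'

```text
clock: 23.02
eef_pos: [506.3, -215.1, 179.9]
tool_rot: [3.141, 0.0, -0.499]
force: [-0.5, 0.2, 0.2]
width: 15.8
gripper_force: 58.7
```

```bash
python3 - <<'E'
from h import *
delta(507,-215,109,-0.498)
E
```

```text
local mm [ 0.6 -0.4 70.9] twist -0.001 yaw -0.499 pos [ 506.3 -215.1  179.9]
```

Emit:
drive_tool --motion '[{"fingers":0.1,"linear":[0,0,0.015],"twist":0},{"fingers":0.1,"linear":[0,0,0.02],"twist":0},{"fingers":0.1,"linear":[0,0,0.017],"twist":0},{"fingers":0.1,"linear":[0,0,0.009],"twist":0},{"fingers":0.1,"linear":[0,0,0.005],"twist":0}]'

```text
clock: 23.43
eef_pos: [505.4, -215.3, 112.4]
tool_rot: [3.141, 0.002, -0.5]
force: [-0.5, 0.9, -0.2]
width: 16.1
gripper_force: 58.7
```

Emit:
drive_tool --motion '[{"fingers":0.1,"linear":[0,0,0.002],"twist":0},{"fingers":0.1,"linear":[0,0,0.002],"twist":0},{"fingers":0.1,"linear":[0,0,0.001],"twist":0},{"fingers":0.1,"linear":[0,0,0],"twist":0},{"fingers":0.1,"linear":[0,0,0],"twist":0}]'

```text
clock: 23.85
eef_pos: [506.9, -214.8, 109.8]
tool_rot: [-3.141, -0.001, -0.498]
force: [1.1, -0.5, -0.8]
width: 15.8
gripper_force: 58.7
```

Emit:
drive_tool --motion '[{"fingers":0.1,"linear":[0,0,0.001],"twist":0},{"fingers":0.1,"linear":[0,0,0],"twist":0},{"fingers":0.27,"linear":[0,0,0],"twist":0},{"fingers":0.35,"linear":[0,0,0],"twist":0},{"fingers":0.4,"linear":[0,0,0],"twist":0}]'

```text
clock: 24.27
eef_pos: [506.7, -214.5, 108.3]
tool_rot: [-3.142, -0.0, -0.498]
force: [-0.1, -0.5, -0.0]
width: 34.1
gripper_force: 0.0
```

Emit:
drive_tool --motion '[{"fingers":0.4,"linear":[0,0,0],"twist":0},{"fingers":0.4,"linear":[0,0,-0.01],"twist":0},{"fingers":0.4,"linear":[0,0,-0.03],"twist":0},{"fingers":0.4,"linear":[0,0,-0.04],"twist":0},{"fingers":0.4,"linear":[0,0,-0.03],"twist":0}]'

```text
clock: 24.68
eef_pos: [506.3, -215.4, 221.1]
tool_rot: [3.14, -0.001, -0.499]
force: [0.8, -0.1, -0.1]
width: 34.1
gripper_force: 0.0
```

Emit:
drive_tool --motion '[{"fingers":0.4,"linear":[0,0,0],"twist":-0.12},{"fingers":0.4,"linear":[0,0,0],"twist":-0.12},{"fingers":0.4,"linear":[0,0,0],"twist":-0.12},{"fingers":0.4,"linear":[0,0,0],"twist":-0.12},{"fingers":0.4,"linear":[0,0,0],"twist":-0.12}]'

```text
clock: 25.1
eef_pos: [506.5, -214.8, 219.1]
tool_rot: [3.141, -0.0, 0.107]
force: [-0.1, -0.6, -0.4]
width: 34.3
gripper_force: 0.0
```

Emit:
drive_tool --motion '[{"fingers":0.4,"linear":[0,0,0],"twist":-0.12},{"fingers":0.4,"linear":[0,0,0],"twist":-0.12},{"fingers":0.4,"linear":[0,0,0],"twist":-0.12},{"fingers":0.4,"linear":[0,0,0],"twist":-0.12},{"fingers":0.4,"linear":[0,0,0],"twist":-0.12}]'

```text
clock: 25.52
eef_pos: [506.4, -215.0, 219.0]
tool_rot: [3.141, 0.0, 0.707]
force: [-1.3, 0.8, 0.1]
width: 34.1
gripper_force: 0.0
```

Emit:
drive_tool --motion '[{"fingers":1,"linear":[0,0,0],"twist":-0.12},{"fingers":1,"linear":[0,0,0],"twist":-0.12},{"fingers":1,"linear":[0,0,0],"twist":-0.12},{"fingers":1,"linear":[0,0,0],"twist":-0.12},{"fingers":1,"linear":[0,0,0],"twist":-0.12}]'

```text
clock: 25.93
eef_pos: [506.4, -215.1, 219.0]
tool_rot: [3.141, 0.001, 1.307]
force: [0.0, 0.9, -0.1]
width: 85.3
gripper_force: 0.0
```

Emit:
drive_tool --motion '[{"fingers":1,"linear":[0,0,0],"twist":-0.12},{"fingers":1,"linear":[0,0,0],"twist":-0.12},{"fingers":1,"linear":[0,0,0],"twist":-0.03},{"fingers":1,"linear":[0,0,0],"twist":0},{"fingers":1,"linear":[0,0,0],"twist":0}]'

```text
clock: 26.35
eef_pos: [506.5, -214.9, 218.6]
tool_rot: [3.141, 0.0, 1.568]
force: [0.5, 0.6, -0.2]
width: 85.5
gripper_force: 0.0
```

```bash
python3 - <<'E'
from h import *
s=cams.get_image("scene")["color"]
w=cams.get_image("wrist")["color"]
cv2.imwrite("pics/c6.png",np.vstack([cv2.resize(s[170:350,180:420],(720,540))[:,:],])) 
cv2.imwrite("pics/w6.png",w)
delta(450,-40,215,1.571)
E
```

```text
local mm [174.6 -56.7   3.4] twist -0.001 yaw 1.57 pos [ 506.5 -214.7  218.4]
```

View pics/c6.png

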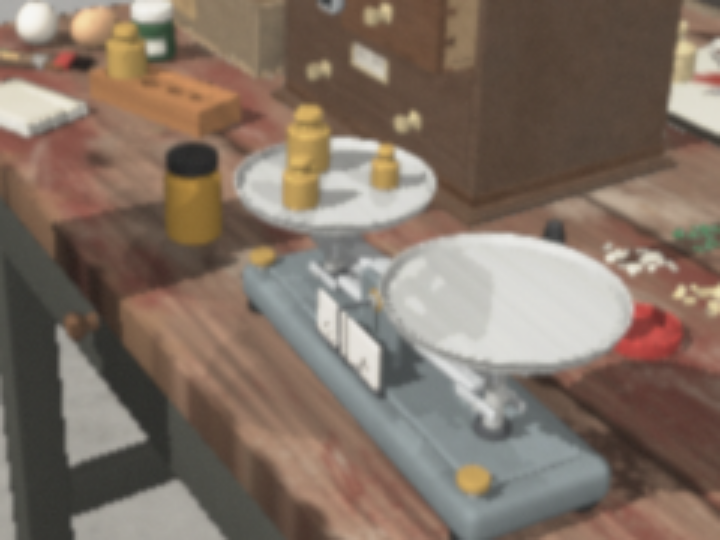

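All three weights stand upright in the left pan and the right pan is empty and high. The jar stands on the bench, so I'll fetch it.

Emit:
drive_tool --motion '[{"fingers":1,"linear":[0.035,-0.011,0],"twist":0},{"fingers":1,"linear":[0.038,-0.012,0],"twist":0},{"fingers":1,"linear":[0.038,-0.012,0],"twist":0},{"fingers":1,"linear":[0.038,-0.012,0],"twist":0},{"fingers":1,"linear":[0.026,-0.01,0],"twist":0}]'

```text
clock: 26.87
eef_pos: [448.0, -36.2, 217.9]
tool_rot: [-3.14, -0.002, 1.573]
force: [0.0, 1.1, 0.3]
width: 85.4
gripper_force: 0.0
```

Emit:
drive_tool --motion '[{"fingers":1,"linear":[0,0,0],"twist":0},{"fingers":1,"linear":[0,0,0],"twist":0},{"fingers":1,"linear":[0,0,0.03],"twist":0},{"fingers":1,"linear":[0,0,0.04],"twist":0},{"fingers":1,"linear":[0,0,0.04],"twist":0}]'

```text
clock: 27.28
eef_pos: [451.4, -41.3, 107.8]
tool_rot: [3.137, 0.002, 1.57]
force: [0.1, 0.5, 0.0]
width: 85.7
gripper_force: 0.0
```

Emit:
drive_tool --motion '[{"fingers":1,"linear":[0,0,0.035],"twist":0},{"fingers":1,"linear":[0,0,0.025],"twist":0},{"fingers":1,"linear":[0,0,0.018],"twist":0},{"fingers":1,"linear":[0,0,0.008],"twist":0},{"fingers":1,"linear":[0,0,0],"twist":0}]'

```text
clock: 27.7
eef_pos: [449.0, -41.7, 20.4]
tool_rot: [-3.139, 0.001, 1.568]
force: [-0.0, 0.1, 0.9]
width: 85.3
gripper_force: 0.0
```

Emit:
drive_tool --motion '[{"fingers":0.56,"linear":[0,0,0],"twist":0},{"fingers":0.52,"linear":[0,0,0],"twist":0},{"fingers":0.48,"linear":[0,0,0],"twist":0},{"fingers":0.3,"linear":[0,0,0],"twist":0},{"fingers":0.3,"linear":[0,0,0],"twist":0}]'

```text
clock: 28.12
eef_pos: [450.1, -39.9, 23.4]
tool_rot: [3.14, 0.0, 1.572]
force: [-0.8, -0.3, 4.4]
width: 42.4
gripper_force: 60.4
```

Emit:
drive_tool --motion '[{"fingers":0.3,"linear":[0,0,-0.02],"twist":0},{"fingers":0.3,"linear":[0,0,-0.035],"twist":0},{"fingers":0.3,"linear":[0,0,-0.04],"twist":0},{"fingers":0.3,"linear":[0,0,-0.04],"twist":0},{"fingers":0.3,"linear":[0,0,-0.04],"twist":0}]'

```text
clock: 28.53
eef_pos: [448.3, -39.5, 199.2]
tool_rot: [-3.14, 0.0, 1.572]
force: [1.7, 0.5, -3.8]
width: 42.6
gripper_force: 62.0
```

Emit:
drive_tool --motion '[{"fingers":0.3,"linear":[0,0,-0.017],"twist":0},{"fingers":0.3,"linear":[-0.02,0,0],"twist":0},{"fingers":0.3,"linear":[-0.035,0.002,0],"twist":0},{"fingers":0.3,"linear":[-0.035,0.002,0],"twist":0},{"fingers":0.3,"linear":[-0.035,0.002,0],"twist":0}]'

```text
clock: 28.95
eef_pos: [455.3, -164.9, 214.8]
tool_rot: [3.141, -0.001, 1.574]
force: [0.7, -0.3, -4.3]
width: 42.7
gripper_force: 62.4
```

Emit:
drive_tool --motion '[{"fingers":0.3,"linear":[-0.035,0.002,0],"twist":0},{"fingers":0.3,"linear":[-0.035,0.002,0],"twist":0},{"fingers":0.3,"linear":[-0.035,0.002,0],"twist":0},{"fingers":0.3,"linear":[-0.035,0.002,0],"twist":0},{"fingers":0.3,"linear":[-0.035,0,0],"twist":0}]'

```text
clock: 29.37
eef_pos: [463.6, -340.5, 214.3]
tool_rot: [3.142, -0.001, 1.572]
force: [0.4, 0.7, -3.4]
width: 42.6
gripper_force: 62.4
```

Emit:
drive_tool --motion '[{"fingers":0.3,"linear":[-0.03,0,0],"twist":0},{"fingers":0.3,"linear":[-0.015,0,0],"twist":0},{"fingers":0.3,"linear":[0,0,0],"twist":0},{"fingers":0.3,"linear":[0,0,0],"twist":0},{"fingers":0.3,"linear":[0,0,0],"twist":0}]'

```text
clock: 29.78
eef_pos: [463.7, -382.9, 214.0]
tool_rot: [-3.141, -0.002, 1.573]
force: [0.4, 1.0, -3.6]
width: 42.4
gripper_force: 62.4
```

```bash
python3 - <<'E'
from h import *
delta(463.5,-387.5,150,1.571)
E
```

```text
local mm [-4.6 -0.3 64. ] twist 0.002 yaw 1.573 pos [ 463.7 -382.9  214. ]
```

Lower to just above the pan (TCP ~146), then slowly down with the pan to level.

Emit:
drive_tool --motion '[{"fingers":0.3,"linear":[-0.0045,0,0.015],"twist":0},{"fingers":0.3,"linear":[0,0,0.02],"twist":0},{"fingers":0.3,"linear":[0,0,0.018],"twist":0},{"fingers":0.3,"linear":[0,0,0.01],"twist":0},{"fingers":0.3,"linear":[0,0,0.004],"twist":0}]'

```text
clock: 30.2
eef_pos: [463.7, -386.5, 145.6]
tool_rot: [-3.139, -0.003, 1.574]
force: [0.3, 1.0, -4.1]
width: 42.2
gripper_force: 62.4
```

Emit:
drive_tool --motion '[{"fingers":0.3,"linear":[0,0,0],"twist":0},{"fingers":0.3,"linear":[0,0,0.002],"twist":0},{"fingers":0.3,"linear":[0,0,0.002],"twist":0},{"fingers":0.3,"linear":[0,0,0.002],"twist":0},{"fingers":0.3,"linear":[0,0,0.002],"twist":0}]'

```text
clock: 30.62
eef_pos: [464.3, -389.6, 140.1]
tool_rot: [3.14, 0.001, 1.572]
force: [0.1, 0.5, 0.5]
width: 42.4
gripper_force: 62.7
```

Emit:
drive_tool --motion '[{"fingers":0.3,"linear":[0,0,0.002],"twist":0},{"fingers":0.3,"linear":[0,0,0.002],"twist":0},{"fingers":0.3,"linear":[0,0,0],"twist":0},{"fingers":0.3,"linear":[0,0,0],"twist":0},{"fingers":0.3,"linear":[0,0,0],"twist":0}]'

```text
clock: 31.03
eef_pos: [464.2, -389.5, 135.6]
tool_rot: [3.141, 0.001, 1.572]
force: [0.7, -0.4, 0.8]
width: 42.8
gripper_force: 62.6
```

Emit:
drive_tool --motion '[{"fingers":0.6,"linear":[0,0,0],"twist":0},{"fingers":0.7,"linear":[0,0,0],"twist":0},{"fingers":0.8,"linear":[0,0,0],"twist":0},{"fingers":0.8,"linear":[0,0,0],"twist":0},{"fingers":0.8,"linear":[0,0,-0.01],"twist":0}]'

```text
clock: 31.45
eef_pos: [462.8, -388.0, 143.9]
tool_rot: [-3.139, -0.003, 1.572]
force: [-0.7, 0.9, -0.7]
width: 68.4
gripper_force: 0.0
```

Emit:
drive_tool --motion '[{"fingers":0.8,"linear":[0,0,-0.03],"twist":0},{"fingers":0.8,"linear":[0,0,-0.04],"twist":0},{"fingers":0.8,"linear":[0,0,-0.04],"twist":0},{"fingers":0.8,"linear":[0.03,0,-0.02],"twist":0},{"fingers":0.8,"linear":[0.03,0,0],"twist":0}]'

```text
clock: 31.87
eef_pos: [464.6, -333.0, 281.2]
tool_rot: [3.134, 0.007, 1.567]
force: [0.7, 0.4, -0.4]
width: 68.3
gripper_force: 0.0
```

Emit:
drive_tool --motion '[{"fingers":0.8,"linear":[0.03,0,0],"twist":0},{"fingers":0.8,"linear":[0,0,0],"twist":0},{"fingers":0.8,"linear":[0,0,0],"twist":0},{"fingers":0.8,"linear":[0,0,0],"twist":0},{"fingers":0.8,"linear":[0,0,0],"twist":0}]'

```text
clock: 32.28
eef_pos: [463.4, -300.5, 275.7]
tool_rot: [3.141, 0.001, 1.57]
force: [0.5, -0.6, -0.6]
width: 68.4
gripper_force: 0.0
```

Emit:
drive_tool --motion '[{"fingers":0.8,"linear":[0,0,0],"twist":0},{"fingers":0.8,"linear":[0,0,0],"twist":0},{"fingers":0.8,"linear":[0,0,0],"twist":0},{"fingers":0.8,"linear":[0,0,0],"twist":0},{"fingers":0.8,"linear":[0,0,0],"twist":0}]'

```text
clock: 32.7
eef_pos: [463.6, -299.4, 275.2]
tool_rot: [-3.141, -0.0, 1.571]
force: [0.9, -0.2, 0.9]
width: 68.0
gripper_force: 0.0
```

```bash
python3 - <<'E'
from h import *
d=cams.get_image("wrist");w=d["color"];s=cams.get_image("scene")["color"]
print(px(d,np.array((464,-389,182.))).round(),px(d,np.array((463.5,-387.5,116.))).round())
cv2.imwrite("pics/c7.png",np.hstack([cv2.resize(w,(400,300)),cv2.resize(s[185:335,225:425],(400,300))]))
E
```

```text
[278. 314.] [278. 274.]
```

View pics/c7.png

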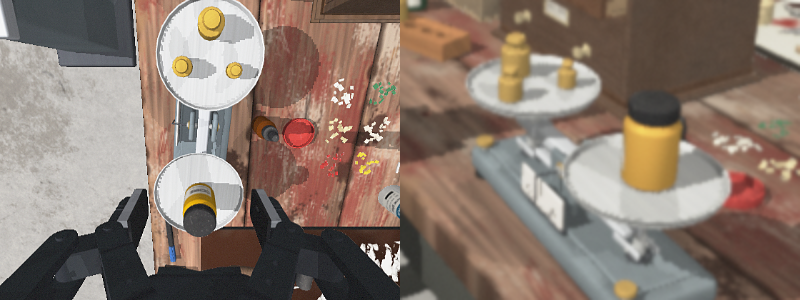

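The jar is centred in the right pan (lid at ~(281,309), pan at ~(280,268), as predicted). The weights stand upright and the pans look level. I'll wait a moment and hand in.

Emit:
drive_tool --motion '[{"fingers":0.8,"linear":[0,0,0],"twist":0},{"fingers":0.8,"linear":[0,0,0],"twist":0},{"fingers":0.8,"linear":[0,0,0],"twist":0},{"fingers":0.8,"linear":[0,0,0],"twist":0},{"fingers":0.8,"linear":[0,0,0],"twist":0}]'

```text
clock: 33.22
eef_pos: [463.7, -299.1, 275.3]
tool_rot: [3.142, -0.0, 1.572]
force: [0.2, 0.2, -0.2]
width: 68.1
gripper_force: 0.0
```

```bash
python3 -c "
from cell import ctrl
print(ctrl.finish_job())"
```

```text
the job is handed in; nothing more can be done
None
```

The changeover is done and handed in at about 33 s: the three weights stand upright in the jar's old pan, the jar is centred to about 2 mm in the other, and both pans looked level in the last picture; the hand-in returned no verdict.

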